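# Pass a tube rack through the spring gate of a transfer chute

## Task

On the glassworker's bench, push the steel rail beside the chute away from the lane to swing the spring gate up, and keep it held open with one fingertip while another fingertip pushes the wooden rack of glass tubes along the lane, until the whole rack is past the gate. Then let go so that the gate closes behind the rack. Only push: do not lift or grip the rack, do not let the gate and the rack knock together, and leave the other things on the bench alone.

Things in the scene. Friction and masses are not known exactly. Their poses are not given: they have to be found in the camera images.
- chute: Fixed aluminium chute. Origin: on the bench surface, on the lane's centre line, in the gate's plane. Its x = direction to push the rack, y = towards the gate's axle, z up. Lane floor at z 6 mm; lane 58 mm wide between two walls 4 mm thick, tops at z 18 mm, from x -250 mm (open end) to the end stop. Base plate from y -41 to 75 mm.
- chute_stop (a point): Middle of the face of the lane's end stop (an upright plate 45 mm high, 66 mm wide), at chute x 132, y 0, z 26 mm.
- gate_axle (a point): Point on the gate's axle in the gate's plane: chute x 0, y 57, z 22 mm. The axle is parallel to the chute's x axis and sits in two bearing blocks (12 mm long, 20 mm wide, tops at z 29 mm) at chute x -243 and 83 mm.
- gate (a joint): Gate angle about its axle, rad: 0 closed (arm level across the lane), 1.4 fully up. Sprung: falls shut when let go. The rack cannot push the arm aside. At 1.1 or more the arm is clear of the lane; at 1.2 its end is about 80 mm above the bench, at chute y 37 mm, and passes between the fingers of a gripper that straddles it. Pushing the rail to the chute's +y opens it, with 2 to 4 N.
- gate_arm_tip (a point): Middle of the free end of the gate's arm: a dark steel bar in the chute's plane x = 0, 8 mm thick along x, up to 16 mm high, reaching 55 mm from the axle. Closed, it ends at chute y 2 mm and spans z 20 to 36 mm.
- gate_rail (a point): Point at chute x -80 mm on the gate's round dark rail, 10 mm thick, parallel to the lane, from chute x -233 to 73 mm, 45 mm from the axle; turns with the gate. Closed: chute y 38, z 63 mm (no room for a finger between it and the rack; there is behind the rack). At 1.2 rad: y 88, z 54 mm. A finger can slide along it with the gate staying open. One strut at each end joins it to the axle.
- rack: Loose wooden rack, about 0.35 kg, 90 mm long (x, along the lane), 54 mm wide, end plates 62 mm high, six glass tubes fixed in it, tops 74 mm high. Origin: centre of its underside; its rear (to be pushed) is a flat plate at its x -45 mm. Starts in the lane before the gate; wholly past the gate when its origin is more than 50 mm beyond the gate's plane; meets the end stop at chute x 87 mm.
- block: Bystander: loose wooden block 150 x 70 x 45 mm beside the chute. Origin: centre of its underside.
- holder: Bystander: dark steel block with holes, 90 x 70 x 60 mm, beside the chute. Origin: centre of its underside.
- jar: Bystander: amber glass jar, 60 mm in diameter, 75 mm high, on the axle's side of the chute. Origin: centre of its underside.
Things that resemble listed ones, but are neither listed nor needed, are in the scene too. There is more than one size of the rack; the one meant has the size given above.

How it is judged:
By the outcome, as a careful person would: the job done as asked, in the order asked, and still so for the second after the job is handed in, with the robot touching nothing.
It also fails if it takes over 42 s, if anything falls off the work surface, if the arm or the gripper's body presses on something with over 40 N, if the wrist force passes 120 N, or if a joint passes its speed limit or range.

## Robot

A 7-joint arm with a two-finger parallel gripper is mounted at the origin on the work surface. World frame = base frame: x ahead of the robot, y to its left, z up, the work surface at z = 0. Lengths are in m, angles in rad, forces in N, time in s.
With the tool pointing down it reaches from about 0.35 to 0.9 m from the base axis. Payload 7.2 kg.
Tool frame: the origin (TCP) lies at the very end of the fingers, on their centre line; the grasp point (between the pads) lies 19 mm behind it; z points along the fingers, y is the direction in which the jaws open and shut (so a half turn about z gives the same grasp; the last joint's range is limited). The gripper opens to 88 mm and grips with 3 to 60 N. Pads are 20 mm wide; open, the fingers measure 115 mm over their backs; the gripper's body (75 mm by 178 mm) begins 61 mm behind the grasp point.
Start: joints at [-1.325, 0.411, -0.013, 1.596, 0.006, 1.134, -0.082], TCP at [0.193, 0.594, 0.223] pointing down, gripper open.
Joint ranges: [-2.95, 2.95], [-0.29, 1.99], [-1.47, 1.44], [0.14, 2.54], [-1.03, 4.17], [0.13, 1.85], [-2.86, 2.86]. Speed limits (rad/s): [2.39, 2.39, 3.01, 3.01, 3.14, 3.14, 3.14].

## Interface

Orientations are given as [roll, pitch, yaw] about the fixed x, y, z axes, in that order (R = Rz(yaw) Ry(pitch) Rx(roll)).
In Python, from station import arm gives the robot as it stands. Calls block until the motion is done:
- arm.move_ptp(position, orientation): joint-space move of the TCP to a pose.
- arm.servo_line(position, feed=0.15, attitude=None, threshold=None): straight line of the TCP; attitude=None keeps the orientation; feed is the mean speed in m/s. With threshold (N) it stops when the force on the tool has changed by that much, and returns True; else False.
- arm.goto_joints(angles): joint-space move.
- arm.set_gripper(opening, newtons=None): finger opening in m; newtons is the grip in N (None keeps the last); returns when the fingers have stopped.
- arm.hold(seconds).
- arm.ik(position, orientation): joint angles nearest the present ones, or None.
- arm.observe(): the state.
- arm.get_image(name): name is "scene" or "top" or "wrist"; returns a dict with "pixels" (480x640x3 uint8, red, green, blue), "K" (3x3 intrinsics, pixels), "extrinsics" (4x4, takes a point from world to camera coordinates). Camera axes: x right, y up, looking along -z (the intrinsics and any distortion apply to the point x, -y, -z); pixel columns grow to the right and rows downward; lengths in m; the calibration is good to about 2 mm. The wrist camera is an equidistant fisheye: a pixel r from the principal point sees the ray r / f radians off the axis. A picture is of the moment at which its call begins. There is no depth.
A pose or a line that the arm cannot do raises arm.Unreachable and nothing moves.
- arm.close_job(): hands the job in, once; it reports no verdict.
The state is a dict: "t": time; "q": joint angles; "joint_velocities": joint speeds; "tau": joint torques, N m; "ee_pos": TCP position; "eef_rot": TCP orientation; "wrist_force": force on the tool from outside, world axes, zero at the start; "wrist_torque": the same for the moment, N m; "width": finger opening in m.
Only numpy, scipy, OpenCV 4.12 (cv2) and the standard library are available. Lean on these libraries where they do the work, as an engineer would, in place of code of your own. Each camera call takes 0.05 s, during which the arm holds its last target.

## Working session

There is one attempt and no reset: what is moved stays moved. The work goes in short steps, each a Python script; the robot and the scene stay as the last script left them, time stands still between calls to the robot, and variables do not carry over. Pictures are saved under pics/ and viewed, and the job is handed in when it is done.

```bash
ls; mkdir -p pics
python3 - <<'E'
from station import arm
import cv2
for n in ("scene","top","wrist"):
    d=arm.get_image(n); cv2.imwrite(f"pics/{n}0.png",d["pixels"][:,:,::-1])
    print(n,d["K"].tolist(),d["extrinsics"].round(4).tolist(),[k for k in d])
s=arm.observe();print(s)
E
```

```text
pics
scene [[566.5934694770103, 0.0, 314.3732317789672], [0.0, 566.5934694770103, 234.77531011694907], [0.0, 0.0, 1.0]] [[0.7781, 0.6282, 0.0046, -0.4421], [-0.3992, 0.4888, 0.7757, 0.1746], [0.485, -0.6053, 0.6311, -1.3279], [0.0, 0.0, 0.0, 1.0]] ['pixels', 'K', 'extrinsics']
top [[433.55421607062806, 0.0, 323.84523322844996], [0.0, 433.55421607062806, 238.0733082802518], [0.0, 0.0, 1.0]] [[-0.0034, -0.9998, -0.0204, 0.0183], [0.9993, -0.0041, 0.0369, -0.5567], [-0.037, -0.0202, 0.9991, -0.794], [0.0, 0.0, 0.0, 1.0]] ['pixels', 'K', 'extrinsics']
wrist [[371.64829954431775, 0.0, 318.50473795385597], [0.0, 371.64829954431775, 236.16815775831049], [0.0, 0.0, 1.0]] [[0.309, 0.9511, -0.0009, -0.6246], [-0.9124, 0.2962, -0.2826, 0.0339], [-0.2685, 0.0882, 0.9592, -0.3905], [0.0, 0.0, 0.0, 1.0]] ['pixels', 'K', 'extrinsics']
{'t': 0.15, 'q': array([-1.32518114,  0.41174009, -0.01273784,  1.5968152 ,  0.00560204,
        1.13429618, -0.08218958]), 'joint_velocities': array([-0.00160798, -0.00188287, -0.00069718, -0.00378558,  0.00015325,
        0.0004969 , -0.00044202]), 'tau': array([ 1.75076861e-03, -5.88334894e+01,  6.42678961e-01, -2.91294336e+01,
       -5.37335558e-02,  1.57462765e-02,  1.02479326e-04]), 'ee_pos': array([0.19283252, 0.59411591, 0.22200219]), 'eef_rot': array([-3.14037185e+00,  7.67228947e-05,  2.82783594e+00]), 'wrist_force': array([-0.0081681 ,  0.18696268, -0.36619006]), 'wrist_torque': array([-0.00473959, -0.02343607, -0.00952434]), 'width': 0.0882167402707781}
```

View pics/top0.png

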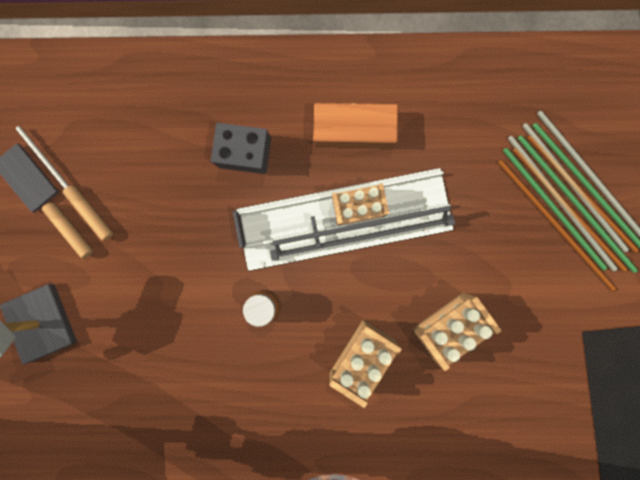

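View pics/scene0.png

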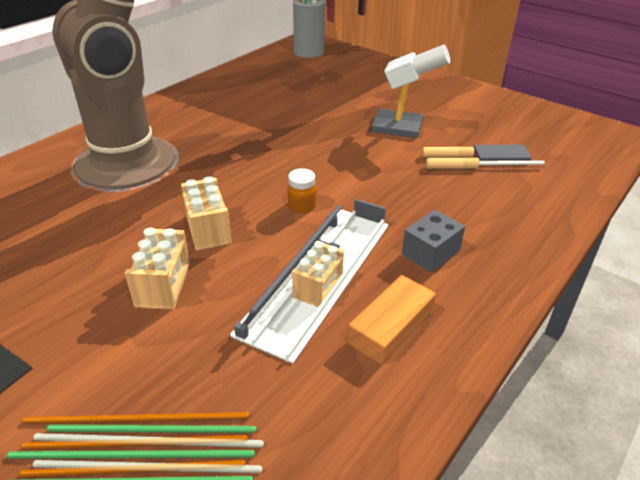

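View pics/wrist0.png

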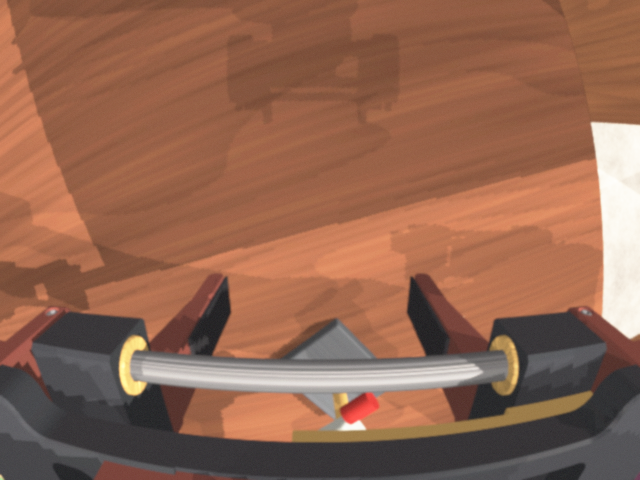

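The top view shows three tube racks: one in the lane at (360,204), and larger-looking ones at (365,365) and (458,330). The lane rack is the candidate. The end stop is at (240,227), the gate arm at (316,230), and the axle and rail are on the robot's side. The jar is at (258,310), the holder at (240,147) and the block at (355,123). Next I'll check the close crops.

Run:
```python
import cv2
a=cv2.imread("pics/top0.png")[160:280,225:465]; cv2.imwrite("pics/topc.png",cv2.resize(a,None,fx=3.3,fy=3.3,interpolation=cv2.INTER_CUBIC))
a=cv2.imread("pics/scene0.png")[190:370,220:400]; cv2.imwrite("pics/scenec.png",cv2.resize(a,None,fx=3.3,fy=3.3,interpolation=cv2.INTER_CUBIC))
```

```text
(no output)
```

View pics/topc.png

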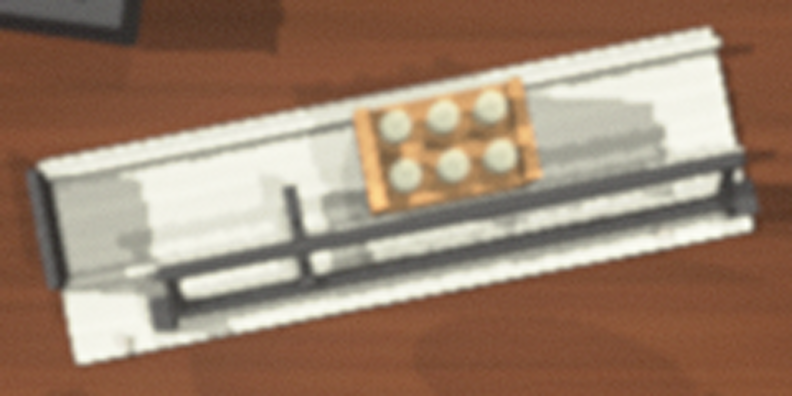

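View pics/scenec.png

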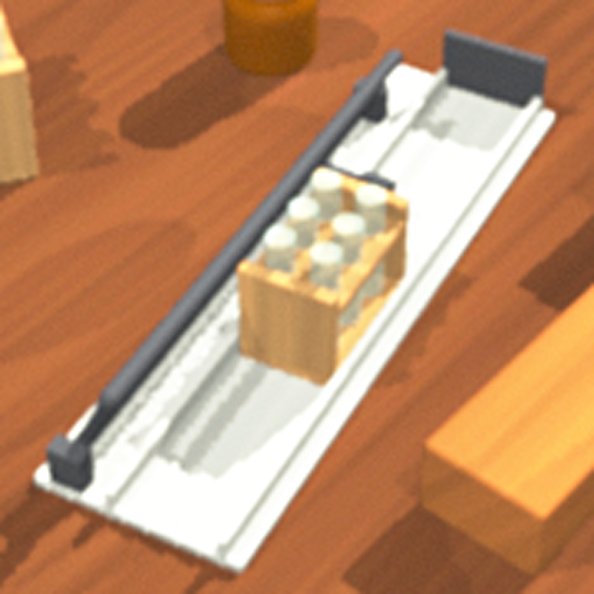

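```bash
cat > h.py <<'E'
import numpy as np, cv2
from scipy.optimize import least_squares
T_K=np.array([[433.554,0,323.845],[0,433.554,238.073],[0,0,1]])
import json
def proj(cam,P):
    P=np.atleast_2d(P); E=cam["E"]; c=P@E[:3,:3].T+E[:3,3]
    p=np.c_[c[:,0],-c[:,1],-c[:,2]]@cam["K"].T
    return p[:,:2]/p[:,2:]
def cams():
    from station import arm
    o={}
    for n in("scene","top"):
        d=arm.get_image(n); o[n]=dict(K=np.array(d["K"]),E=np.array(d["extrinsics"]),im=d["pixels"])
    return o
def pose(p,L):
    x,y,a=p; L=np.atleast_2d(L); c,s=np.cos(a),np.sin(a)
    return np.c_[x+c*L[:,0]-s*L[:,1],y+s*L[:,0]+c*L[:,1],L[:,2]]
E
python3 - <<'E'
from h import *
C=cams(); np.savez("cams.npz",**{n+k:C[n][k] for n in C for k in "KE"})
up=lambda U,o:(np.array(U)+.5)/3.3-.5+np.array(o)
ch={"top":[((-250,-41,6),(716,32)),((-250,75,6),(753,228)),((0,2,36),(290,188)),((-233,38,66),(743,155)),((83,57,29),(165,303)),((-243,57,29),(740,193)),((132,33,45),(62,284)),((132,-33,45),(47,170))],
"scene":[((132,33,45),(445,35)),((132,-33,45),(545,58)),((-233,38,63),(105,395)),((-250,75,3),(37,481)),((-250,-41,3),(240,570)),((0,2,36),(393,181)),((73,38,66),(395,55))]}
rk={"top":[((-45,-27,62),(521,78)),((-45,27,62),(541,180)),((45,-27,62),(356,112)),((45,27,62),(375,212))],
"scene":[((-45,27,62),(240,262)),((-45,-27,62),(340,298)),((-45,27,0),(241,352)),((-45,-27,0),(323,382)),((45,-27,62),(407,208))]}
off={"top":(225,160),"scene":(220,190)}
def fit(c,sets,z0=0,g=(.6,-.1,1.6)):
    def f(p,split=False):
        r=[]
        for s in sets:
            L=np.array([k[0] for k in c[s]])/1e3+[0,0,z0]; r.append(proj(C[s],pose(p,L))-up([k[1] for k in c[s]],off[s]))
        return np.concatenate(r).ravel()
    q=least_squares(f,g,loss="soft_l1"); return q.x,f(q.x).reshape(-1,2).round(1).tolist()
for nm,c,z in(("chute",ch,0),("rack",rk,.006)):
    for S in(["top"],["scene"],["top","scene"]):
        x,r=fit(c,S,z); print(nm,S,x.round(4)); print(r)
    if nm=="chute": X=x
    else:
        d=x[:2]-X[:2];c_,s_=np.cos(X[2]),np.sin(X[2]);print("rack in chute",c_*d[0]+s_*d[1],-s_*d[0]+c_*d[1],x[2]-X[2])
E
```

```text
chute ['top'] [0.5994 0.0351 1.7629]
[[-0.8, -1.6], [0.8, -0.1], [0.7, -1.6], [-0.6, 0.8], [-0.3, 2.5], [2.4, 0.7], [0.3, 0.4], [-2.1, -1.3]]
chute ['scene'] [0.5993 0.0361 1.7632]
[[-0.3, -1.1], [0.0, 1.2], [0.9, 0.9], [-1.2, -0.5], [-0.0, -0.1], [0.3, 0.4], [0.0, -1.0]]
chute ['top', 'scene'] [0.5995 0.0355 1.7629]
[[-1.1, -1.6], [0.5, -0.2], [0.4, -1.6], [-0.9, 0.8], [-0.5, 2.5], [2.1, 0.7], [0.0, 0.3], [-2.3, -1.3], [-0.4, -0.9], [-0.1, 1.4], [0.7, 1.2], [-1.4, -0.2], [-0.3, 0.2], [0.2, 0.5], [-0.1, -0.8]]
rack ['top'] [ 0.6137 -0.0483  1.7607]
[[0.5, 0.1], [0.6, -0.2], [-0.7, -0.1], [-0.4, 0.2]]
rack ['scene'] [ 0.6136 -0.0458  1.7875]
[[-0.6, 0.6], [-1.6, -0.2], [-0.2, -0.2], [3.1, 1.0], [0.9, -5.0]]
rack ['top', 'scene'] [ 0.6138 -0.0475  1.7643]
[[-0.1, -0.1], [0.2, -0.4], [-1.2, -0.1], [-0.8, 0.2], [-1.6, 0.7], [-2.9, 0.5], [-1.1, -0.0], [1.9, 1.6], [0.8, -4.1]]
rack in chute -0.084249683097204 0.0017426483031305513 0.0013700481515588336
```

The rack in the lane measures 90 x 54 mm and fits to within about 1 px, so it is the one described. The other two are bigger. The chute is at about (0.5995, 0.0355) with yaw 1.763, and the rack is at chute x -84, y +2 mm.

Plan: fingers 62 mm apart along chute y. I go down behind the rack and move +y, so one finger's back swings the rail and the other ends up centred behind the rack. Then I push, back off, release and lift. I'll raise the arm first to clear the lamp.

```bash
cat >> h.py <<'E'
CH=np.array([.5995,.0355,1.763])
def W(x,y,z): return pose(CH,np.array([[x,y,z]])/1e3)[0]
E
python3 - <<'E'
from h import *
from station import arm
q0=arm.observe()["q"]
for yaw in (1.763,1.763-np.pi):
    for p in((-155,-19,250),(-155,-19,38),(-155,38,38),(13,38,38),(-40,38,38),(-40,-19,38)):
        q=arm.ik(W(*p),[np.pi,0,yaw]); print(yaw,p,None if q is None else np.round(q,2))
E
```

```text
1.763 (-155, -19, 250) [-0.44  0.55  0.84  1.51 -0.42  1.26  0.65]
1.763 (-155, -19, 38) [-0.29  0.73  0.58  1.7  -0.5   0.87  0.7 ]
1.763 (-155, 38, 38) [-0.34  0.68  0.67  1.84 -0.57  0.82  0.81]
1.763 (13, 38, 38) [-0.54  0.58  0.51  1.94 -0.41  0.72  0.41]
1.763 (-40, 38, 38) [-0.44  0.59  0.5   1.92 -0.41  0.73  0.5 ]
1.763 (-40, -19, 38) [-0.43  0.67  0.51  1.78 -0.43  0.81  0.48]
-1.3785926535897932 (-155, -19, 250) [-0.61  0.74  1.25  1.52 -0.71  1.39 -2.26]
-1.3785926535897932 (-155, -19, 38) [-0.53  0.92  1.03  1.71 -0.9   1.06 -2.13]
-1.3785926535897932 (-155, 38, 38) [-0.54  0.85  1.03  1.85 -0.89  0.98 -2.06]
-1.3785926535897932 (13, 38, 38) [-0.86  0.79  1.03  1.96 -0.87  0.92 -2.32]
-1.3785926535897932 (-40, 38, 38) [-0.76  0.8   1.03  1.94 -0.88  0.93 -2.23]
-1.3785926535897932 (-40, -19, 38) [-0.73  0.88  1.03  1.8  -0.89  1.01 -2.28]
```

Run:
```python
from h import *
from station import arm
p=arm.observe()["ee_pos"]
try: arm.servo_line([p[0],p[1],.42],feed=.3)
except arm.Unreachable: arm.servo_line([p[0],p[1],.36],feed=.3); print("36")
arm.move_ptp(W(-155,-19,300),[np.pi,0,1.763])
arm.set_gripper(.0625)
arm.servo_line(W(-155,-19,120),feed=.2)
s=arm.observe();print(s["t"],s["ee_pos"],W(-155,-19,120),s["eef_rot"],s["width"],s["wrist_force"])
for n in("scene","top","wrist"):
    cv2.imwrite(f"pics/{n}1.png",arm.get_image(n)["pixels"][:,:,::-1])
a=cv2.imread("pics/scene1.png")[130:400,140:460]; b=cv2.imread("pics/top1.png")[90:290,220:540]
cv2.imwrite("pics/m1.png",cv2.resize(np.vstack([a,b]),None,fx=1.25,fy=1.25))
```

```text
5.6917 [ 0.64844246 -0.11348242  0.12120429] [ 0.64775861 -0.11301635  0.12      ] [3.14002542e+00 7.99531781e-04 1.76282760e+00] 0.06248281922202764 [ 0.37230986 -0.10165395  0.26901228]
```

View pics/m1.png

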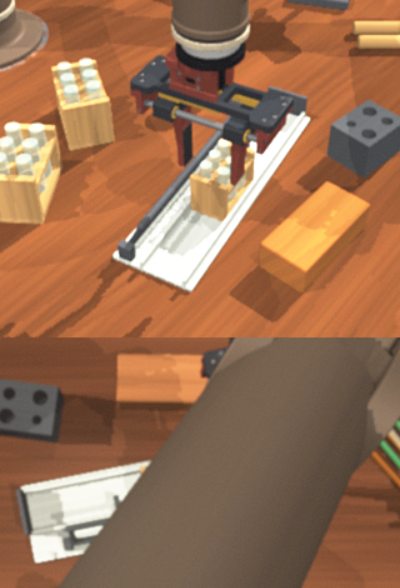

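View pics/wrist1.png

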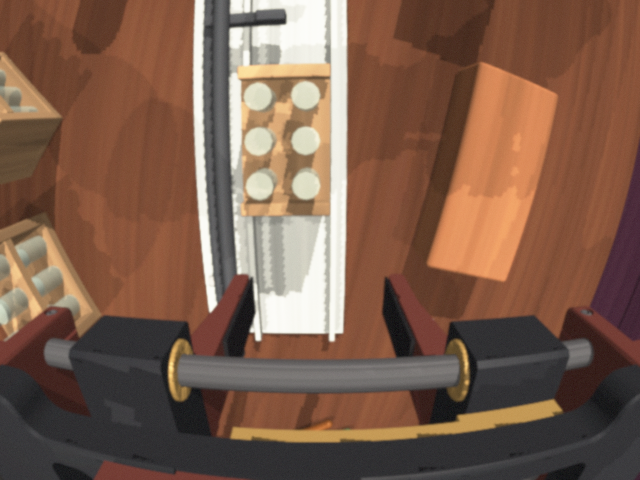

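The wrist view shows finger A's tip at about (240,280), close to the rail at about (222,260), with the rack ahead at (285,140). I'll check the chute fit in this picture before going down.

Run:
```python
from h import *
from station import arm
d=arm.get_image("wrist");K=np.array(d["K"]);E=np.array(d["extrinsics"])
def wp(P):
    c=np.atleast_2d(P)@E[:3,:3].T+E[:3,3]; v=np.c_[c[:,0],-c[:,1],-c[:,2]]
    r=np.hypot(v[:,0],v[:,1]); th=np.arctan2(r,v[:,2]); return np.c_[K[0,2]+K[0,0]*th*v[:,0]/r,K[1,2]+K[1,1]*th*v[:,1]/r]
im=cv2.resize(d["pixels"][:,:,::-1][:340,160:460],None,fx=2.4,fy=2.4,interpolation=cv2.INTER_CUBIC)[:810]
def dr(pts,col,closed=False):
    q=((wp(np.array(pts))-[160,0]+.5)*2.4).astype(int); cv2.polylines(im,[q.reshape(-1,1,2)],closed,col,1)
L=lambda a:[W(*p) for p in a]
xs=np.arange(-230,60,10)
dr(L([(x,33,63) for x in xs]),(0,0,255)); dr(L([(x,43,63) for x in xs]),(0,0,255))
dr(L([(x,-33,18) for x in xs]),(255,0,0)); dr(L([(x,33,18) for x in xs]),(255,0,0))
dr(L([(-84+a,1.7+b,68) for a,b in((-45,-27),(-45,27),(45,27),(45,-27))]),(0,200,0),True)
dr(L([(-4,2,36),(4,2,36),(4,40,36)]),(255,0,255))
t=arm.observe()["ee_pos"]; c,s=np.cos(1.763),np.sin(1.763)
for y in(31.2,44.7,-31.2,-44.7):   # finger faces at tip height
    dr([t+np.array([c*a-s*y*1e-3,s*a+c*y*1e-3,0]) for a in(-.01,.01)],(0,255,255))
cv2.imwrite("pics/w1c.png",im[150:750])
```

```text
(no output)
```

View pics/w1c.png

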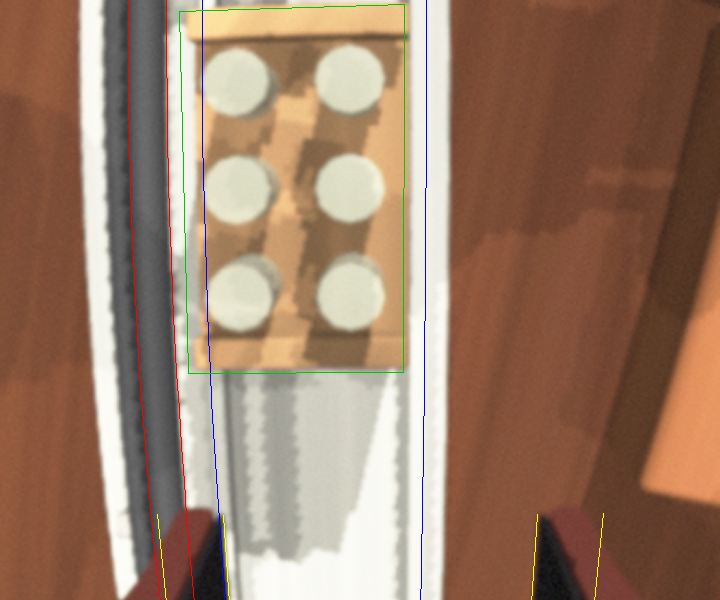

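The overlay agrees to within about 2 mm on the rail, rack and walls. I'm going down and opening the gate.

Run:
```python
from h import *
from station import arm
print(arm.servo_line(W(-155,-19,38),feed=.12,threshold=6))
f0=arm.observe()["wrist_force"]
print(arm.servo_line(W(-155,40,38),feed=.06,threshold=15))
s=arm.observe();c,n=np.cos(CH[2]),np.sin(CH[2]);d=s["ee_pos"][:2]-CH[:2]
print(s["t"],(c*d[0]+n*d[1])*1e3,(-n*d[0]+c*d[1])*1e3,s["ee_pos"][2],s["wrist_force"]-f0)
for k in("scene","wrist"): cv2.imwrite(f"pics/{k}2.png",arm.get_image(k)["pixels"][:,:,::-1])
a=cv2.imread("pics/scene2.png")[170:370,200:420]; cv2.imwrite("pics/s2c.png",cv2.resize(a,None,fx=3,fy=3,interpolation=cv2.INTER_CUBIC))
```

```text
False
False
7.8583 -154.6128057666762 39.9340278904201 0.037905836129373885 [ 4.08403135  2.28346391 -1.87883792]
```

View pics/s2c.png

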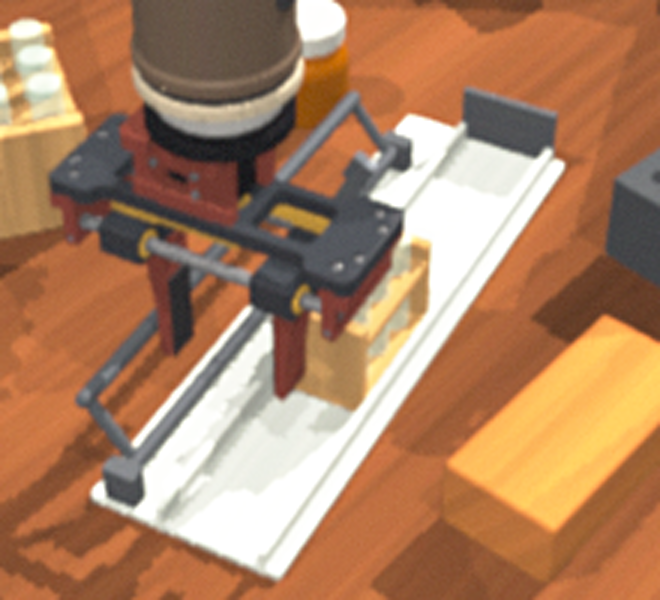

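View pics/wrist2.png

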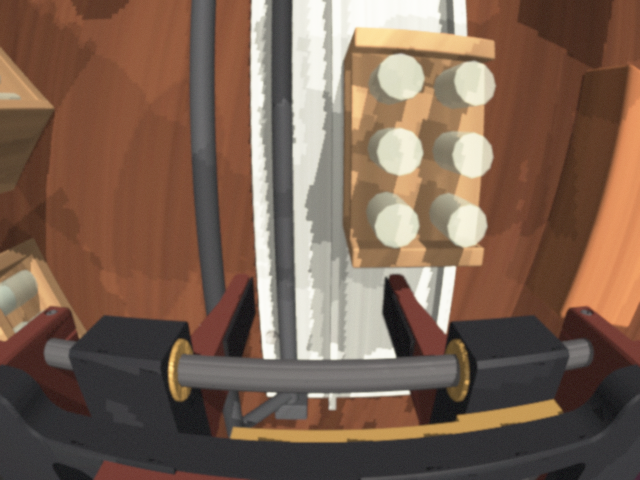

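Run:
```python
from h import *
C=np.load("cams.npz"); c=dict(K=C["sceneK"],E=C["sceneE"])
for th in(1.0,1.1,1.2,1.25,1.3,1.4):
    a=np.arctan2(41,-19)-th; y=57+45.2*np.cos(a);z=22+45.2*np.sin(a)
    print(th,round(y,1),round(z,1),((proj(c,[W(-233,y,z),W(73,y,z)])-[200,170]+.5)*3).round(0).tolist())
    t=[57-55*np.cos(th)+14*np.sin(th),22+55*np.sin(th)+14*np.cos(th)]
    u=[57-55*np.cos(th)-2*np.sin(th),22+55*np.sin(th)-2*np.cos(th)]
    print("  arm tip",((proj(c,[W(0,*t),W(0,*u)])-[200,170]+.5)*3).round(0).tolist())
```

```text
1.0 81.2 60.2 [[89.0, 398.0], [359.0, 97.0]]
  arm tip [[365.0, 157.0], [385.0, 175.0]]
1.1 84.9 57.5 [[83.0, 399.0], [354.0, 98.0]]
  arm tip [[357.0, 153.0], [378.0, 169.0]]
1.2 88.3 54.6 [[79.0, 401.0], [349.0, 101.0]]
  arm tip [[349.0, 149.0], [371.0, 164.0]]
1.25 89.9 53.0 [[76.0, 402.0], [347.0, 102.0]]
  arm tip [[345.0, 147.0], [367.0, 161.0]]
1.3 91.4 51.3 [[74.0, 404.0], [345.0, 103.0]]
  arm tip [[341.0, 146.0], [363.0, 159.0]]
1.4 94.2 47.7 [[71.0, 406.0], [341.0, 107.0]]
  arm tip [[333.0, 143.0], [356.0, 154.0]]
```

Run:
```python
import cv2
a=cv2.imread("pics/scene2.png")[190:250,285:345]; b=cv2.imread("pics/scene2.png")[280:340,215:275]
import numpy as np
cv2.imwrite("pics/s2d.png",cv2.resize(np.hstack([a,b]),None,fx=6,fy=6,interpolation=cv2.INTER_CUBIC))
```

```text
(no output)
```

View pics/s2d.png

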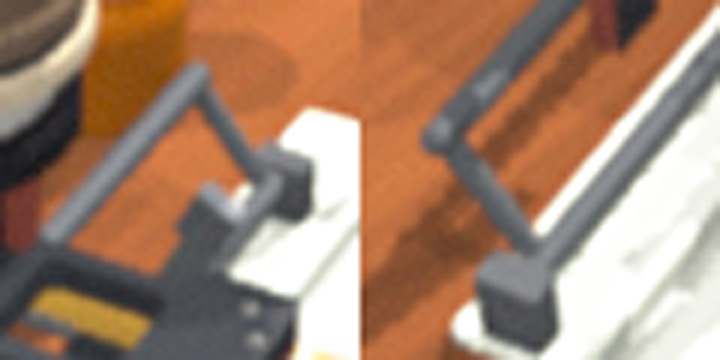

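The rail ends and the arm tip both fit about 1.1 rad, because the fingers are thinner at contact height than I assumed. Opening the gripper to 72 mm in place takes the gate to about 1.24 rad and also centres the pushing finger on the rack.

Run:
```python
from h import *
from station import arm
arm.set_gripper(.072,30)
s=arm.observe();print(s["t"],s["width"],s["ee_pos"],s["wrist_force"])
c,n=np.cos(CH[2]),np.sin(CH[2])
for k,y in enumerate((40,)):
    r=arm.servo_line(W(-115,40,38),feed=.05,threshold=12)
s=arm.observe();d=s["ee_pos"][:2]-CH[:2];f=s["wrist_force"][:2]
print(r,s["t"],(c*d[0]+n*d[1])*1e3,(-n*d[0]+c*d[1])*1e3,s["width"],"f chute",c*f[0]+n*f[1],-n*f[0]+c*f[1])
for k in("scene","wrist"): cv2.imwrite(f"pics/{k}3.png",arm.get_image(k)["pixels"][:,:,::-1])
a=cv2.imread("pics/scene3.png")[170:370,200:420]; cv2.imwrite("pics/s3c.png",cv2.resize(a,None,fx=3,fy=3,interpolation=cv2.INTER_CUBIC))
```

```text
8.35 0.07202332214327785 [ 0.59107771 -0.12399833  0.03794982] [ 7.68164844  1.13224261 -4.64544917]
False 9.3 -114.25403375803556 40.178273686819985 0.07197485175608666 f chute -0.9955769174235096 -4.090690453552473
```

View pics/s3c.png

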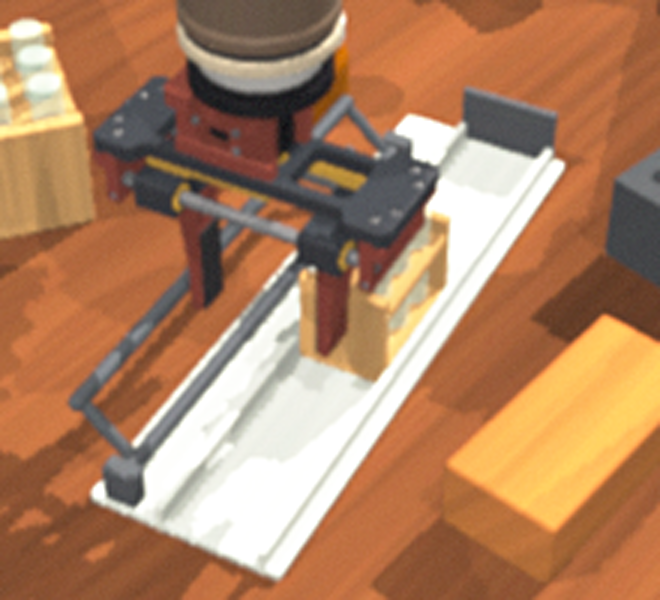

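View pics/wrist3.png

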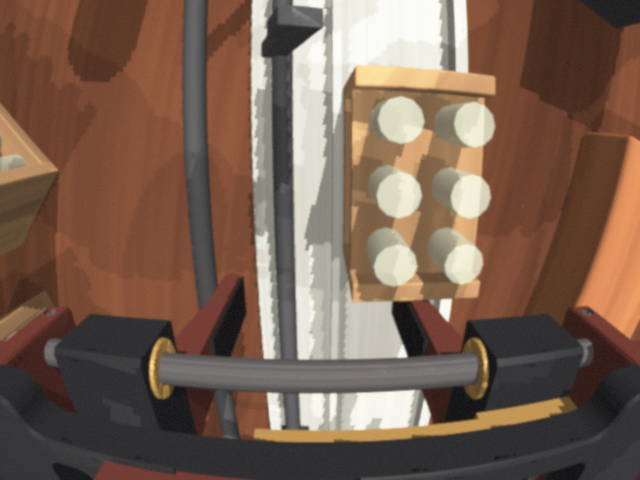

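The gate is at about 1.25 rad (near rail end at (76,402)), and the rack is moving with about 1 N of push. I'll keep pushing in two stages.

Run:
```python
from h import *
from station import arm
c,n=np.cos(CH[2]),np.sin(CH[2])
def rep(r):
    s=arm.observe();d=s["ee_pos"][:2]-CH[:2];f=s["wrist_force"][:2]
    print(r,s["t"],(c*d[0]+n*d[1])*1e3,(-n*d[0]+c*d[1])*1e3,"f chute",c*f[0]+n*f[1],-n*f[0]+c*f[1])
r=arm.servo_line(W(-50,40,38),feed=.05,threshold=8); rep(r)
for k in("scene","wrist"): cv2.imwrite(f"pics/{k}4.png",arm.get_image(k)["pixels"][:,:,::-1])
a=cv2.imread("pics/scene4.png")[170:370,200:420]; cv2.imwrite("pics/s4c.png",cv2.resize(a,None,fx=3,fy=3,interpolation=cv2.INTER_CUBIC))
```

```text
False 10.85 -49.79991020004943 39.94812363660832 f chute -0.4478381620015071 -2.832498279433086
```

View pics/s4c.png

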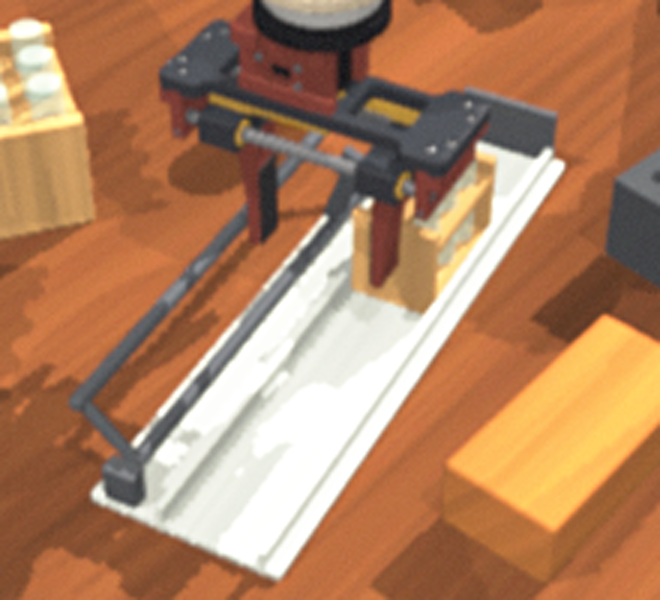

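View pics/wrist4.png

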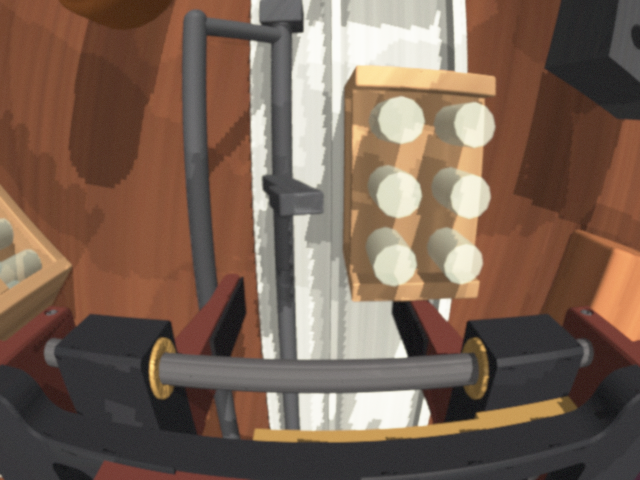

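Run:
```python
from h import *
C=np.load("cams.npz"); c=dict(K=C["sceneK"],E=C["sceneE"])
for x in(-46,-43,-40,-37): print(x,((proj(c,[W(x,27,6),W(x,-27,6),W(x,27,68)])-[200,170]+.5)*3).round(0).tolist())
```

```text
-46 [[347.0, 295.0], [427.0, 324.0], [347.0, 217.0]]
-43 [[349.0, 292.0], [429.0, 321.0], [350.0, 214.0]]
-40 [[351.0, 289.0], [431.0, 318.0], [352.0, 211.0]]
-37 [[354.0, 286.0], [433.0, 315.0], [354.0, 208.0]]
```

The rack's rear is at chute x ≈ -40 mm, in line with the finger's front, and the arm is well clear of it. Now the final push through.

Run:
```python
from h import *
from station import arm
c,n=np.cos(CH[2]),np.sin(CH[2])
def rep(r):
    s=arm.observe();d=s["ee_pos"][:2]-CH[:2];f=s["wrist_force"][:2]
    print(r,s["t"],(c*d[0]+n*d[1])*1e3,(-n*d[0]+c*d[1])*1e3,"f chute",c*f[0]+n*f[1],-n*f[0]+c*f[1])
r=arm.servo_line(W(15,40,38),feed=.04,threshold=8); rep(r)
r=arm.servo_line(W(-45,40,38),feed=.06,threshold=8); rep(r)
for k in("scene","wrist"): cv2.imwrite(f"pics/{k}5.png",arm.get_image(k)["pixels"][:,:,::-1])
a=cv2.imread("pics/scene5.png")[170:370,200:420]; cv2.imwrite("pics/s5c.png",cv2.resize(a,None,fx=3,fy=3,interpolation=cv2.INTER_CUBIC))
C=np.load("cams.npz"); cc=dict(K=C["sceneK"],E=C["sceneE"])
for x in(15,20,25): print(x,((proj(cc,[W(x,26,6),W(x,-28,6),W(x,-28,68)])-[200,170]+.5)*3).round(0).tolist())
```

```text
False 12.725 14.985453994547873 39.98528809032035 f chute -4.1711213974098875 -2.3657698688741986
False 13.875 -45.70101038969452 40.08406236396907 f chute -1.1268167125794806 -2.4758415911187064
15 [[393.0, 238.0], [471.0, 265.0], [476.0, 187.0]]
20 [[397.0, 233.0], [474.0, 260.0], [480.0, 182.0]]
25 [[400.0, 229.0], [478.0, 255.0], [483.0, 178.0]]
```

View pics/s5c.png

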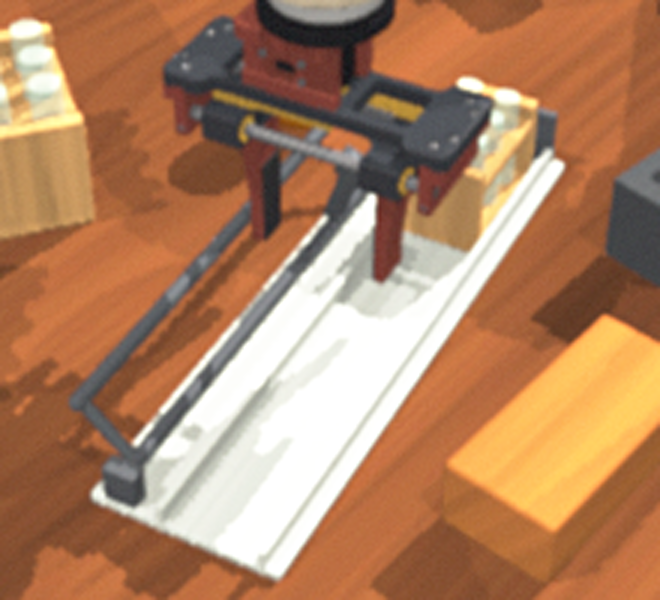

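View pics/wrist5.png

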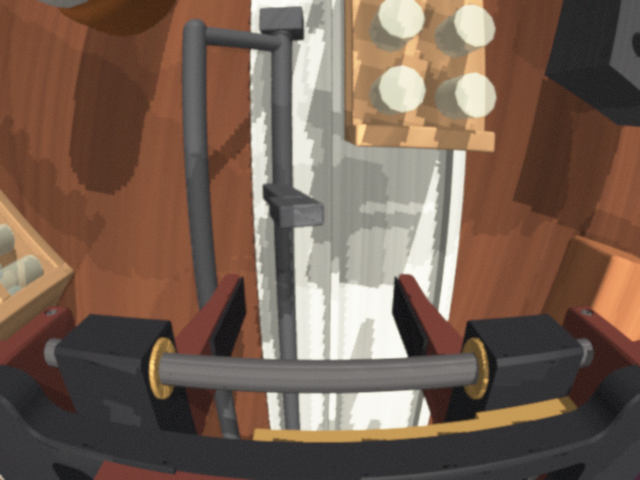

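The rack's rear is at chute x ≈ 25 mm (crop (470,247)), well past the arm, and the fingers are back at x -45. Now I ease the gate shut, lift straight up and check.

Run:
```python
from h import *
from station import arm
r=arm.servo_line(W(-45,-22,38),feed=.05,threshold=10); s=arm.observe(); print(r,s["t"],s["wrist_force"])
r=arm.servo_line(W(-45,-22,150),feed=.12,threshold=10); print(r)
arm.servo_line(W(-150,-22,300),feed=.25)
arm.move_ptp([.45,-.40,.35],[np.pi,0,1.763])
s=arm.observe(); print(s["t"],s["ee_pos"],s["wrist_force"])
for k in("scene","top"): cv2.imwrite(f"pics/{k}6.png",arm.get_image(k)["pixels"][:,:,::-1])
a=cv2.resize(cv2.imread("pics/scene6.png")[170:370,200:420],None,fx=2,fy=2,interpolation=cv2.INTER_CUBIC)
b=cv2.resize(cv2.imread("pics/top6.png")[95:335,205:465],None,fx=1.35,fy=400/240,interpolation=cv2.INTER_CUBIC)
cv2.imwrite("pics/m6.png",np.hstack([a,b]))
```

```text
False 15.3667 [-0.12223167 -0.41142153  0.05979085]
False
18.675 [ 0.4515452  -0.39855383  0.3494138 ] [-0.52236929 -0.03369133 -0.16444108]
```

View pics/m6.png

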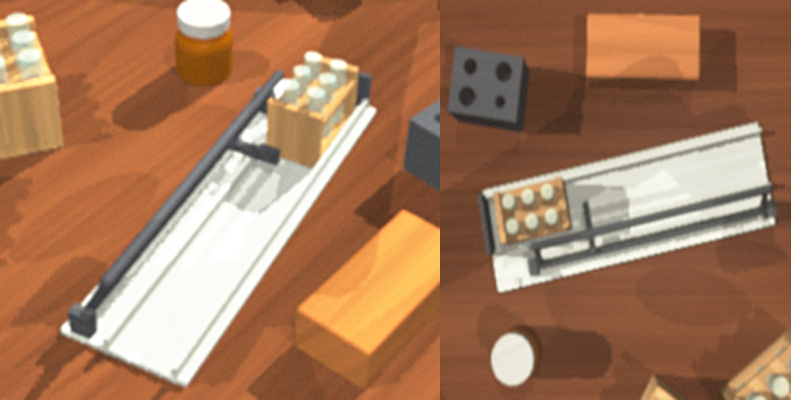

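View pics/top6.png

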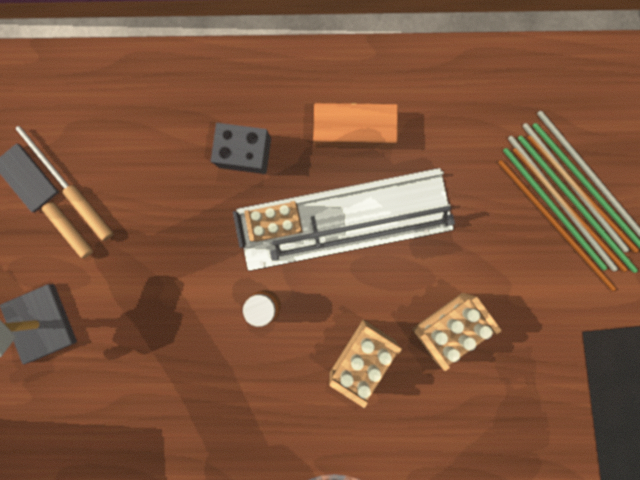

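The gate is level across the lane behind the rack (arm at top (316,230), rack at (272,220)). The jar, block, holder and spare racks show at the same pixels as before. I'm handing in.

```bash
python3 -c "
from station import arm
print(arm.close_job(), arm.observe()['t'])"
```

```text
the job is handed in; nothing more can be done
the job is handed in; nothing more can be done
```

The whole rack is past the gate, the gate has closed behind it, and I've handed the job in. It took about 19 s of the 42 s.

**What I did:**
- **Opening the gate:** I lowered the fingers behind the rack and pushed the rail away from the lane with the back of one finger. The first push reached only about 1.1 rad because the finger was thinner at that height than I assumed. Widening the fingers to 72 mm brought the gate to about 1.25 rad.
- **Pushing the rack:** The other finger pushed the rack along the lane until its centre was about 70 mm beyond the gate's plane, short of the end stop.
- **Letting go:** I backed the fingers out from under the raised arm, eased the gate shut, lifted clear and moved away.

**Last checks:**
- **Final pictures:** They show the gate arm level behind the rack, with a gap between them. The block, holder, jar and spare racks show no visible change in the top view.
- **Forces:** The wrist readings I took stayed under about 10 N. I took them only between moves, so brief peaks would not show.
- **Measurements that disagreed:** The wrist camera placed the rack about 2 mm further from the axle than the other two cameras did, which is within the stated calibration error.

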